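Tip the accessory set into the vanity case

ROBOT

A 7-joint arm with a two-finger parallel gripper is mounted at the origin on the work surface. World frame = base frame: x ahead of the robot, y to its left, z up, the work surface at z = 0. Lengths are in mm, angles in degrees, forces in N, time in s.
With the tool pointing down it reaches from about 375 to 925 mm from the base axis. Payload 3.1 kg.
Tool frame: the origin (TCP) lies midway between the tips of the shut fingers; the grasp point (between the pads) lies 19 mm behind it; z points along the fingers, y is the line along which they close (so a half turn about z gives the same grasp; the last joint's range is limited). The gripper opens to 85 mm and grips with 20 to 120 N. Pads are 22 mm wide; open, the fingers measure 114 mm over their backs; the gripper's body (76 mm by 85 mm) begins 54 mm behind the grasp point. The pads swing forward as they close: fully open they stand 13 mm farther back than shut.
Start: joints at [68.709, 21.939, 2.515, 91.553, -1.026, 66.532, -2.859], TCP at [175.774, -625.785, 231.269] pointing down, gripper open.
Joint ranges: [-149.38, 149.38], [-23.57, 123.04], [-84.95, 90], [0, 143.3], [-89.99, 269.99], [3.08, 112.72], [-163.45, 163.45]. Speed limits (degrees/s): [159.86, 159.86, 180, 180, 180, 180, 180].

INTERFACE

Orientations are given as [roll, pitch, yaw] about the fixed x, y, z axes, in that order (R = Rz(yaw) Ry(pitch) Rx(roll)).
In Python, from cell import bot, eyes, workorder gives the robot as it stands.
- The arm moves only by the shell command python3 -m creep 'ROWS' [OPENING] [FORCE]. ROWS is JSON, a list of rows, each an object of numbers: "x", "y", "z": the shift along the tool's x, y, z in mm; "spin": the turn about the tool's z in degrees. A call has 1 to 10 rows; each row is the pose to reach, as a shift and turn from the pose commanded when the call began, along the tool's axes at that moment; what a row does not reach only later rows make up. A row lasts 1/10 s, in which the tool goes at most 50 mm and 8.59 degrees, less where a joint would pass 70% of its speed; a pose out of reach is approached as far as the arm can. A call with a gripper value outside its range is refused whole. OPENING is the opening, from 0 (shut) to 1 (fully open), set as the call begins (- or left out, the last holds). The fingers move at their own pace and stop on an object; FORCE is the grip in N (left out, the last holds). Time passes only in rows, so rows that repeat a pose let the fingers close. It gives the time, the measured TCP pose, the force, the opening and the grip force at its end, in the units of the state.
- bot.state(): the state, without advancing time (a new reading comes with each control period).
- eyes.get_image(name): name is "scene" or "top" or "wrist"; returns the picture (384x512x3 uint8, red, green, blue); there is no depth.
- eyes.camera_info(name): a dict with "intrinsics" (3x3 intrinsics, pixels), "distortion" ([k1, k2, p1, p2, k3] as OpenCV has them; the pictures are not rectified), "R" (3x3) and "t" (3): a world point X has camera coordinates R X + t. Camera axes: x right, y down, z forward; pixel columns grow to the right and rows downward; lengths in mm; the calibration is good to about 2 mm. A picture is of the moment at which its call begins: read the wrist's pose just before it. camera_info takes no time and is no camera call; for the wrist camera it gives the pose at the moment of the call.
- workorder.finish_job(): hands the job in; it is judged then, once.
Trained networks look in the newest picture that a camera, given by its name, has taken for a name from the list of things; names that differ only in an ending like _2 or _b are one class to them, and where a whole thing is asked for, a point or a joint stands for the part that bears it (a point fixed in the world has none). Each returns a list of dicts, best first, with "score" (0 to 1); they miss things now and then, are a little off and sometimes report something else, mostly with a low value. They report only what shows in the picture. A call takes as long as a camera call.
- eyes.find_in(label, camera): "xyz" ([x, y, z] in mm, in world coordinates, good to about 4 mm: the middle of the surface that is visible of it).
- eyes.silhouettes(label, camera): "region" (384x512 bool, what is visible of it).
- eyes.place_of(label, camera): "xyz" ([x, y, z] in mm, in world coordinates, good to about 4 mm: a listed point, or the origin of a listed thing).
The state is a dict: "clock": time; "q": joint angles; "dq": joint speeds; "joint_efforts": joint torques, N m; "tool_pos": TCP position; "tcp_rot": TCP orientation; "wrist_force": force on the tool from outside, world axes, zero at the start; "torque": the same for the moment, N m; "grip_width": opening from 0.0 (shut) to 1.0 (fully open); "grip_force": force on a finger pad.
Only numpy, scipy, OpenCV 4.12 (cv2) and the standard library are available. Lean on these libraries where they do the work, as an engineer would, in place of code of your own. Each camera call takes 0.05 s, during which the arm holds its last target. There are 200 camera calls.

TASK

Pick up the carrying tray by its bail handle with the three accessories lying on it, tip it over the open vanity case so that all three slide off its open front edge into the case, then set the empty tray back down flat on its rubber mat and let go. Move the accessories only with the tray, never with the gripper fingers, and do not shove the case or disturb the tape roll, stapler, small carton and tin.

Things in the scene. Friction and masses are not known exactly. Their poses are not given: they have to be found in the camera images.
- mat: Black rubber mat fixed to the bench, 240 (x) x 200 (y) x 4 mm, origin at the centre of its underside, on the bench. The tray starts on it and goes back on it.
- tray: Loose aluminium tray, 0.35 kg, 190 (x) x 150 (y) mm, floor and walls 4 mm thick; sides and back (+x) 30 mm high, front (-x) open: pieces slide off there. Bail handle over the middle: flat uprights (22 mm along x) at y = +-73 mm carry a grey bar along y, 14 mm thick (x), 150 mm long, z 96 to 120 mm. Origin: centre of the underside, z up. Starts with its front roughly towards the robot.
- tray_grip (a point): Centre of the tray's handle bar, 108 mm above the tray's underside, over the tray's centre; axes as the tray. Pinch the bar here from above, fingers closing along the tray's x (14 mm wide).
- tray_lip (a point): Middle of the tray's open front edge, on the top face of the floor: (-95, 0, 4) mm in the tray's frame.
- case: Open off-white vanity case, loose, 0.9 kg: box 180 (x) x 230 (y) x 100 mm high, walls and floor 5 mm, open at the top. Its lid is thrown back on the +x side and slopes from the rim down to the bench, reaching 290 mm in +x from the origin, nowhere above the rim. Origin at the centre of the box's underside, z up.
- compact: Round white compact with a thin metal band, diameter 64 mm, 24 mm high, 60 g, lying flat on the tray. Origin at the centre of its underside.
- jar: Squat glass cream jar with a white screw cap, diameter 60 mm, 36 mm high, about 70 g, standing on the tray. Origin at the centre of its underside.
- soapbox: White oblong box with rounded edges and a grey seam, 46 (x) x 74 (y) x 28 mm, 60 g, lying on the tray. Origin at the centre of its underside.
- tape_roll: Bystander: brown parcel tape roll lying flat, diameter 100 mm, 48 mm high, between mat and case. Origin at the centre of its underside.
- stapler: Bystander: dark stapler, 110 x 30 x 36 mm, long along its x. Origin at the centre of its underside.
- carton: Bystander: small cardboard carton, 110 x 80 x 60 mm. Origin at the centre of its underside.
- tin: Bystander: upright metal tin, diameter 70 mm, 80 mm high. Origin at the centre of its underside.

How it is judged (in metres and radians):
On the way, in this order (a step that is already met when the one before it is completed fails the run):
1. the tray is lifted so that its underside is more than 60 mm above the bench, with all three accessories still on it (height (world z) of tray above 0.06 m and x of compact in the frame of tray between -0.1 and 0.1 m and y of compact in the frame of tray between -0.075 and 0.075 m and z of compact in the frame of tray between -0.01 and 0.05 m and x of jar in the frame of tray between -0.1 and 0.1 m and y of jar in the frame of tray between -0.075 and 0.075 m and z of jar in the frame of tray between -0.01 and 0.05 m and x of soapbox in the frame of tray between -0.1 and 0.1 m and y of soapbox in the frame of tray between -0.075 and 0.075 m and z of soapbox in the frame of tray between -0.01 and 0.05 m), for 0.1 s.
2. the tray is tipped more than 20 degrees with the middle of its open front edge above the case, within 120 mm (horizontally) of the case's centre (angle between tray's own z axis and vertical above 0.35 rad and horizontal distance between tray_lip and case below 0.12 m and height (world z) of tray_lip above 0.09 m), for 0.05 s.
3. all three accessories are inside the case, below its rim (x of compact in the frame of case between -0.09 and 0.09 m and y of compact in the frame of case between -0.115 and 0.115 m and z of compact in the frame of case between -0.005 and 0.09 m and x of jar in the frame of case between -0.09 and 0.09 m and y of jar in the frame of case between -0.115 and 0.115 m and z of jar in the frame of case between -0.005 and 0.09 m and x of soapbox in the frame of case between -0.09 and 0.09 m and y of soapbox in the frame of case between -0.115 and 0.115 m and z of soapbox in the frame of case between -0.005 and 0.09 m), for 0.2 s.
At the end, for the whole second after the job is handed in: All three accessories lie at rest inside the upright case, below its rim; the empty tray stands flat (within 3 degrees) on the rubber mat, its centre within 50 mm of the mat's centre (any yaw), released and at rest (all of step 3 and linear speed of each of compact, jar, soapbox, tray below 0.02 m/s and horizontal distance between tray and mat below 0.05 m and height (world z) of tray below 0.01 m and angle between each of tray, case's own z axis and vertical below 0.06 rad); the robot touches nothing.
It fails at once if the gripper fingers press on an accessory (more than 1 N) (contact force between the fingers and compact above 1 N or contact force between the fingers and jar above 1 N or contact force between the fingers and soapbox above 1 N).
It fails at once if the case is shoved more than 40 mm or tipped more than 15 degrees (distance of case from where it was at the start of the episode above 0.04 m or angle between case's own z axis and vertical above 0.26 rad).
It fails at once if the tape roll, stapler, small carton or tin is moved more than 30 mm (distance of any of tape_roll, stapler, carton, tin from where it was at the start of the episode above 0.03 m).
It also fails if it takes over 69 s, if anything falls off the work surface, if the arm or the gripper's body presses on something with over 40 N, if the wrist force passes 120 N, or if a joint passes its speed limit or range.

## Working session

There is one attempt and no reset: what is moved stays moved. The work goes in short steps, Python scripts to look and compute and a shell command to move; the robot and the scene stay as the last step left them, time stands still between calls to the robot, and variables do not carry over. Pictures are saved under pics/ and viewed, at most 14 in all, crops included, and the job is handed in when it is done.

```bash
mkdir -p pics; ls; cat > h.py <<'E'
import numpy as np, cv2, json
from cell import bot, eyes, workorder
np.set_printoptions(precision=1, suppress=True)
def shot(c, f):
    im=eyes.get_image(c); cv2.imwrite(f'pics/{f}.png', im[:,:,::-1]); return im
E
python3 - <<'E'
from h import *
print(bot.state())
for c in ('top','scene'):
    im=shot(c,c+'0')
    i=eyes.camera_info(c); R=np.array(i['R']); print(c,-R.T@np.array(i['t']),R[2])
for n in ['mat','tray','tray_grip','tray_lip','case','compact','jar','soapbox','tape_roll','stapler','carton','tin']:
    for c in ('top','scene'):
        print(n,c,[(np.array(d['xyz']),round(d['score'],2)) for d in eyes.place_of(n,c)[:2]])
a=cv2.imread('pics/top0.png'); b=cv2.imread('pics/scene0.png')
cv2.imwrite('pics/both.png',cv2.resize(np.vstack([a,b]),(450,600*1)) if 0 else cv2.resize(np.hstack([a,b]),(800,300)))
E
```

```text
pics
{'clock': 0.0, 'q': array([68.7, 22. ,  2.5, 91.6, -1. , 66.5, -2.9]), 'dq': array([-0.1,  0. ,  0.1, -0. , -0.1,  0. ,  0. ]), 'joint_efforts': array([  0. , -43.3,   1. , -25. ,   0. ,   0. ,   0. ]), 'tool_pos': array([ 175.5, -624.9,  229.9]), 'tcp_rot': array([-179.8,    0. ,   15.7]), 'wrist_force': array([ 0.5, -0.5,  0.2]), 'torque': array([-0., -0.,  0.]), 'grip_force': 0.0, 'grip_width': 1.0027527565120846}
top [ 409.2  -19.1 1176.8] [ 0.1  0.  -1. ]
scene [1287.5  108.2 1350.8] [-0.5 -0.1 -0.8]
mat top []
mat scene []
tray top [(array([520.1, 233.6,   2.3]), 0.85)]
tray scene [(array([519.6, 237.1,   7.3]), 0.79), (array([437.2, 275. ,   6.2]), 0.59)]
tray_grip top [(array([522.3, 232.7, 111.7]), 0.89)]
tray_grip scene [(array([515.6, 237.8, 110.5]), 0.9)]
tray_lip top [(array([434.9, 272.4,  10.5]), 0.67)]
tray_lip scene [(array([437.5, 273.5,   5.1]), 0.69)]
case top [(array([ 524.3, -295.4,    1. ]), 0.6)]
case scene [(array([ 525.3, -285.7,    4.9]), 0.78), (array([518.7, 236.8,   8.7]), 0.6)]
compact top [(array([ 520.6, -294.4,    1.8]), 0.58), (array([558.6, 187.6,   6.2]), 0.52)]
compact scene [(array([553.5, 187.3,  15.5]), 0.54)]
jar top [(array([581.3, 247.9,   6.5]), 0.92)]
jar scene [(array([584.3, 252.9,   6.5]), 0.7), (array([ 527. , -289.7,    2.2]), 0.2)]
soapbox top [(array([478.6, 246.5,  10.5]), 0.93), (array([517.6, 234.9,   3.1]), 0.26)]
soapbox scene [(array([481.3, 241.2,   7.7]), 0.49)]
tape_roll top [(array([448.3,  19.6,   3. ]), 0.96)]
tape_roll scene [(array([450.4,  17.5,   4. ]), 0.97)]
stapler top [(array([697.3,  -3.9,   0.7]), 0.91)]
stapler scene [(array([696.8,  -3.1,  -3.7]), 0.57)]
carton top [(array([ 316.7, -398. ,   -1.3]), 0.7)]
carton scene [(array([ 315.3, -393.3,    2.8]), 0.6)]
tin top [(array([315.2, 373.8,  -0.9]), 0.72)]
tin scene [(array([316.9, 370.4,  -0. ]), 0.62)]
```

View pics/scene0.png

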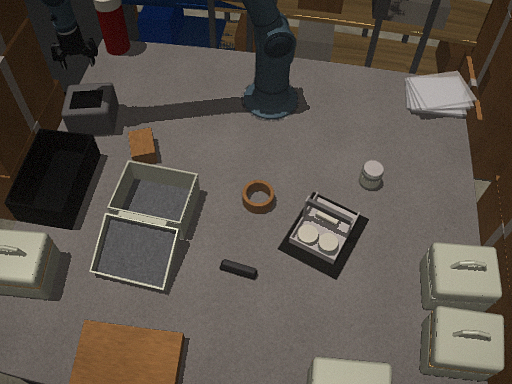

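View pics/top0.png

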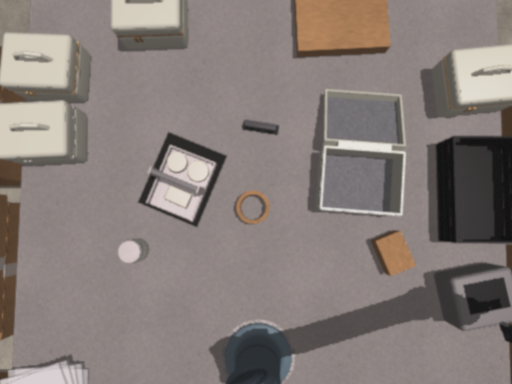

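The top picture shows the tray at about px (182,182) on its black mat and the open case at (362,180). The tape roll is at (252,207), the stapler at (261,126), and the carton and tin near the robot. The network positions agree with this. The moves can't tilt the tool directly, so I'm testing what the arm does at its reach limit, clear of everything.

```bash
python3 -m creep '[{"z":-50},{"z":-100},{"z":-150},{"z":-200},{"z":-250},{"z":-300},{"z":-350},{"z":-400},{"z":-450},{"z":-500}]'
python3 -c "
from h import *
s=bot.state();print(s['q'],s['tool_pos'],s['tcp_rot'])"
python3 -m creep '[{"z":-50},{"z":-100},{"z":-150},{"z":-200},{"z":-250},{"z":-300},{"z":-300}]'
python3 -c "
from h import *
s=bot.state();print(s['q'],s['tool_pos'],s['tcp_rot'])"
```

```text
[68.7 21.9  2.5 91.6 -1.  66.5 -2.9] [ 175.8 -625.8  231.2] [-180.    -0.    15.7]
[68.7 21.9  2.5 91.6 -1.  66.5 -2.9] [ 175.8 -625.8  231.2] [-180.    -0.    15.7]invalid input at $[0]: expected keys x, y, z, spin
invalid input at $[0]: expected keys x, y, z, spin
```

```bash
python3 -m creep '[{"x":0,"y":0,"z":-50,"spin":0},{"x":0,"y":0,"z":-100,"spin":0},{"x":0,"y":0,"z":-150,"spin":0},{"x":0,"y":0,"z":-200,"spin":0},{"x":0,"y":0,"z":-250,"spin":0},{"x":0,"y":0,"z":-300,"spin":0},{"x":0,"y":0,"z":-350,"spin":0},{"x":0,"y":0,"z":-400,"spin":0},{"x":0,"y":0,"z":-450,"spin":0},{"x":0,"y":0,"z":-500,"spin":0}]'
python3 -c "
from h import *
s=bot.state();print(s['q'],s['tool_pos'],s['tcp_rot'])"
python3 -m creep '[{"x":0,"y":0,"z":-50,"spin":0},{"x":0,"y":0,"z":-100,"spin":0},{"x":0,"y":0,"z":-150,"spin":0},{"x":0,"y":0,"z":-200,"spin":0},{"x":0,"y":0,"z":-250,"spin":0},{"x":0,"y":0,"z":-300,"spin":0}]'
python3 -c "
from h import *
s=bot.state();print(s['q'],s['tool_pos'],s['tcp_rot'])"
python3 -m creep '[{"x":0,"y":0,"z":0,"spin":0},{"x":0,"y":0,"z":0,"spin":0}]'
```

```text
clock: 2.3
tool_pos: [170.6, -610.5, 667.8]
tcp_rot: [176.5, 0.1, 15.6]
wrist_force: [0.2, 0.3, 0.2]
grip_width: 1.003
grip_force: 0.0
[ 59.8  19.1  18.4  45.5  -6.5 112.7  -0.1] [ 170.6 -610.5  667.8] [176.5   0.1  15.6]
clock: 2.9
tool_pos: [159.8, -568.6, 708.1]
tcp_rot: [173.3, -0.0, 15.7]
wrist_force: [-0.2, 0.6, 0.3]
grip_width: 1.0
grip_force: 0.0
[ 54.4  13.1  23.1  48.4  -5.9 112.7  -0.2] [ 159.8 -568.6  708.1] [173.3  -0.   15.7]
clock: 3.1
tool_pos: [159.9, -568.9, 708.7]
tcp_rot: [173.2, -0.0, 15.7]
wrist_force: [0.9, -0.2, -0.0]
grip_width: 1.002
grip_force: 0.0
```

```bash
python3 -m creep '[{"x":0,"y":0,"z":50,"spin":0},{"x":0,"y":0,"z":100,"spin":0},{"x":0,"y":0,"z":150,"spin":0},{"x":0,"y":0,"z":150,"spin":0}]'
python3 -c "
from h import *
s=bot.state();print(s['q'],s['tool_pos'],s['tcp_rot'])"
```

```text
clock: 3.5
tool_pos: [162.8, -579.8, 540.0]
tcp_rot: [175.3, 0.1, 15.6]
wrist_force: [0.3, -0.5, -4.8]
grip_width: 1.001
grip_force: 0.0
[52.   8.4 21.5 73.7 -2.9 93.8 -1.5] [ 162.8 -579.8  540. ] [175.3   0.1  15.6]
```

```bash
python3 -m creep '[{"x":0,"y":0,"z":0,"spin":0},{"x":0,"y":0,"z":0,"spin":0},{"x":0,"y":0,"z":0,"spin":0}]'
python3 -c "
from h import *
s=bot.state();print(s['q'],s['tool_pos'],s['tcp_rot'])"
```

```text
clock: 3.8
tool_pos: [165.1, -588.6, 568.5]
tcp_rot: [172.3, -0.1, 15.7]
wrist_force: [0.4, 0.0, -0.2]
grip_width: 1.005
grip_force: 0.0
[52.   8.  21.6 71.  -2.9 93.8 -1.5] [ 165.1 -588.6  568.5] [172.3  -0.1  15.7]
```

Pushing on the reach limit tilts the tool, and the tilt stays after I move away. So I can grasp the flat tray with the tool tilted along the bar, then pour by spinning, because the tray cones around the tilted tool axis. Next I check which side has free space for building up that tilt.

```bash
cat >> h.py <<'E'
def proj(P,c='scene'):
    i=eyes.camera_info(c); R=np.array(i['R']); t=np.array(i['t'])
    return cv2.projectPoints(np.float64(P).reshape(-1,1,3),cv2.Rodrigues(R)[0],t,np.array(i['intrinsics']),np.array(i['distortion']))[0].reshape(-1,2)
from scipy.spatial.transform import Rotation as Ro
def toolR(): return Ro.from_euler('xyz',bot.state()['tcp_rot'],degrees=True).as_matrix()
def st():
    s=bot.state(); R=toolR(); h=R[:2,2]
    print('t',round(s['clock'],1),'q',s['q'],'pos',s['tool_pos'],'tilt',round(np.degrees(np.arccos(-R[2,2])),1),'h az',round(np.degrees(np.arctan2(h[1],h[0])),1),'ytool az',round(np.degrees(np.arctan2(R[1,1],R[0,1])),1),'f',s['wrist_force'],s['grip_width'],s['grip_force'])
def todo(target): # world target of the TCP -> shift in tool axes
    print('shift', toolR().T@(np.array(target)-bot.state()['tool_pos']))
E
python3 - <<'E'
from h import *
for P in [(-225,-556,0),(-225,-556,600),(-100,-600,0),(-100,-600,500),(225,556,0),(225,556,600),(300,750,0),(300,750,700),(0,-500,0)]: print(P,proj([P])[0])
sc=shot('scene','scene1')
for n in ('case','tray','soapbox','compact'):
    for c in ('scene','top'):
        if c=='top' and n=='case': shot('top','top1')
        r=eyes.silhouettes(n,c)
        for d in r[:2]:
            m=d['region'].astype(np.uint8); print(n,c,round(d['score'],2),cv2.boundingRect(m),cv2.minAreaRect(cv2.findNonZero(m)))
st()
E
```

```text
(-225, -556, 0) [143.8  45. ]
(-225, -556, 600) [120.2 -88.7]
(-100, -600, 0) [124.5  64.4]
(-100, -600, 500) [ 99.5 -45.3]
(225, 556, 0) [420.9 167.5]
(225, 556, 600) [484.1  31.1]
(300, 750, 0) [475.7 193.1]
(300, 750, 700) [571.5  36.7]
(0, -500, 0) [141.1  84.2]
case scene 0.88 (91, 162, 109, 128) ((145.93580627441406, 222.8807373046875), (84.86341094970703, 123.17646789550781), 16.699241638183594)
case top 0.94 (315, 88, 90, 128) ((363.0738830566406, 151.986328125), (88.88762664794922, 123.0855941772461), 4.4412407875061035)
tray scene 0.69 (289, 193, 68, 72) ((321.6626892089844, 227.05780029296875), (54.3929443359375, 56.35511016845703), 27.149681091308594)
tray top 0.82 (149, 146, 66, 73) ((176.74740600585938, 180.55670166015625), (60.81105422973633, 62.82133102416992), 21.037511825561523)
soapbox scene 0.68 (290, 194, 67, 70) ((321.8164978027344, 227.64340209960938), (53.61910629272461, 54.274410247802734), 27.552810668945312)
soapbox scene 0.55 (315, 210, 24, 17) ((326.2081298828125, 218.5513458251953), (24.1742000579834, 8.473966598510742), 27.897274017333984)
soapbox top 0.84 (166, 185, 26, 23) ((178.50001525878906, 196.00001525878906), (25.043960571289062, 15.652474403381348), 26.56505012512207)
soapbox top 0.68 (243, 119, 35, 15) ((259.93243408203125, 126.40540313720703), (35.18138122558594, 10.357135772705078), 9.462322235107422)
compact scene 0.55 (297, 224, 21, 22) ((307.0, 234.5), (21.0, 20.0), 90.0)
compact scene 0.19 (289, 195, 69, 69) ((322.23919677734375, 228.50823974609375), (54.14853286743164, 54.80472946166992), 25.94229507446289)
compact top 0.84 (188, 160, 21, 22) ((198.0, 170.5), (21.0, 20.0), 90.0)
t 4.3 q [52.   8.1 21.6 71.8 -2.9 93.8 -1.5] pos [ 164.7 -586.2  560.2] tilt 6.9 h az -74.1 ytool az -74.3 f [ 0.7  0.2 -0.6] 0.9975832101007979 0.0
```

View pics/scene1.png

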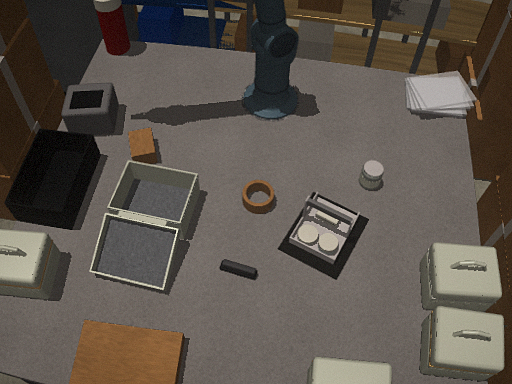

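```bash
python3 -m creep '[{"x":42,"y":-26,"z":-3,"spin":0},{"x":84,"y":-52,"z":-6,"spin":0},{"x":126,"y":-78,"z":-9,"spin":0},{"x":168,"y":-104,"z":-12,"spin":0},{"x":210,"y":-130,"z":-15,"spin":0},{"x":252,"y":-156,"z":-18,"spin":0},{"x":294,"y":-182,"z":-21,"spin":0},{"x":336,"y":-208,"z":-24,"spin":0},{"x":378,"y":-234,"z":-27,"spin":0},{"x":420,"y":-260,"z":-30,"spin":0}]' >/dev/null
python3 -m creep '[{"x":13,"y":-46,"z":-5,"spin":0},{"x":26,"y":-92,"z":-10,"spin":0},{"x":39,"y":-138,"z":-15,"spin":0},{"x":52,"y":-184,"z":-20,"spin":0},{"x":65,"y":-230,"z":-25,"spin":0},{"x":78,"y":-276,"z":-30,"spin":0},{"x":91,"y":-322,"z":-35,"spin":0},{"x":104,"y":-368,"z":-40,"spin":0},{"x":117,"y":-410,"z":-45,"spin":0},{"x":117,"y":-410,"z":-45,"spin":0}]' >/dev/null
python3 -c "
from h import *
st()"
python3 -m creep '[{"x":-22,"y":-44,"z":-5,"spin":0},{"x":-44,"y":-88,"z":-10,"spin":0},{"x":-66,"y":-132,"z":-15,"spin":0},{"x":-88,"y":-176,"z":-20,"spin":0},{"x":-110,"y":-220,"z":-25,"spin":0},{"x":-132,"y":-264,"z":-30,"spin":0},{"x":-154,"y":-308,"z":-35,"spin":0},{"x":-176,"y":-352,"z":-40,"spin":0},{"x":-180,"y":-366,"z":-40,"spin":0},{"x":-180,"y":-366,"z":-40,"spin":0}]' >/dev/null
python3 -c "
from h import *
st()"
```

```text
t 6.3 q [  -4.6    7.5  -31.1   73.5   10.3  102.2 -107. ] pos [496.7 216.3 553.2] tilt 6.6 h az -74.5 ytool az -73.5 f [0.6 0.6 0.1] 0.9993805376072743 0.0
t 7.3 q [ -37.    15.9  -47.9   67.4   14.9  107.9 -154.6] pos [223.9 515.3 549.5] tilt 6.9 h az -74.9 ytool az -73.9 f [ 0.4 -0.4  0.8] 0.9964400691030916 0.0
```

```bash
python3 -m creep '[{"x":0,"y":0,"z":0,"spin":-8.5},{"x":0,"y":0,"z":0,"spin":-17},{"x":0,"y":0,"z":0,"spin":-25.5},{"x":0,"y":0,"z":0,"spin":-34},{"x":0,"y":0,"z":0,"spin":-42.5},{"x":0,"y":0,"z":0,"spin":-52},{"x":0,"y":0,"z":0,"spin":-52}]' >/dev/null
python3 -c "
from h import *
st(); R=toolR(); print(R.T@np.array([.375,.927,0]), R.T@np.array([0,0,1]))"
python3 -m creep '[{"x":0,"y":0,"z":-50,"spin":0},{"x":0,"y":0,"z":-100,"spin":0},{"x":0,"y":0,"z":-150,"spin":0},{"x":0,"y":0,"z":-200,"spin":0},{"x":0,"y":0,"z":-250,"spin":0},{"x":0,"y":0,"z":-300,"spin":0}]' >/dev/null
python3 -c "
from h import *
st(); R=toolR(); print(R.T@np.array([.375,.927,0]), R.T@np.array([0,0,1]))"
```

```text
t 8.0 q [ -31.6   17.7  -55.9   67.1   17.8  108.7 -104.7] pos [229.  512.5 550.6] tilt 6.9 h az -73.9 ytool az -22.3 f [ 1.3 -0.5 -0.5] 1.0002082682977813 0.0
[ 1.  -0.  -0.1] [-0.1  0.1 -1. ]
t 8.6 q [-86.7  15.3  20.2  60.   -0.8 112.2 -89.9] pos [234.3 530.4 591.3] tilt 8.0 h az -78.8 ytool az -22.6 f [ 0.1  1.1 -1.4] 0.9974432127503391 0.0
[ 1.  -0.  -0.1] [-0.1  0.1 -1. ]
```

```bash
for i in 1 2; do python3 -m creep '[{"x":20,"y":0,"z":-45,"spin":0},{"x":40,"y":0,"z":-90,"spin":0},{"x":60,"y":0,"z":-135,"spin":0},{"x":80,"y":0,"z":-180,"spin":0},{"x":100,"y":0,"z":-225,"spin":0},{"x":120,"y":0,"z":-270,"spin":0}]' >/dev/null
python3 -c "
from h import *
st()"; done
python3 -m creep '[{"x":50,"y":0,"z":0,"spin":0},{"x":100,"y":0,"z":0,"spin":0},{"x":150,"y":0,"z":0,"spin":0},{"x":200,"y":0,"z":0,"spin":0},{"x":250,"y":0,"z":0,"spin":0},{"x":300,"y":0,"z":0,"spin":0}]' >/dev/null
python3 -c "
from h import *
st()"
```

```text
t 9.2 q [-100.4   18.6   43.3   53.    -8.8  112.5  -85.1] pos [237.6 557.1 643. ] tilt 4.5 h az -25.1 ytool az -23.0 f [ 2.6  0.5 -2.7] 0.9999028496661078 0.0
t 9.8 q [-91.6  13.5  21.6  47.2   0.8 112.7 -91.1] pos [205.4 558.5 714.4] tilt 9.4 h az 33.9 ytool az -20.9 f [ 1.2 -0.2 -1.3] 0.9994612188889177 0.0
t 10.4 q [-81.5  37.1  26.3  21.7 -11.8 112.7 -88.2] pos [277.  722.1 654.3] tilt 11.7 h az 38.0 ytool az -21.6 f [-1.   0.6  0.2] 1.0001908035556346 0.0
```

```bash
python3 -m creep '[{"x":-15,"y":-35,"z":-30,"spin":0},{"x":-30,"y":-70,"z":-60,"spin":0},{"x":-45,"y":-105,"z":-90,"spin":0},{"x":-60,"y":-140,"z":-120,"spin":0},{"x":-60,"y":-140,"z":-160,"spin":0},{"x":-60,"y":-140,"z":-200,"spin":0},{"x":-60,"y":-140,"z":-240,"spin":0}]' >/dev/null
python3 -c "
from h import *
st()"
for i in 1 2 3; do
python3 -m creep '[{"x":0,"y":0,"z":-50,"spin":0},{"x":0,"y":0,"z":-100,"spin":0},{"x":0,"y":0,"z":-150,"spin":0},{"x":0,"y":0,"z":-200,"spin":0},{"x":0,"y":0,"z":-250,"spin":0},{"x":0,"y":0,"z":-250,"spin":0}]' >/dev/null
python3 -c "
from h import *
st()"; done
```

```text
t 11.1 q [-119.7   24.3   64.1   31.   -20.9  112.6  -94.7] pos [ 66.8 639.8 805.8] tilt 22.5 h az 55.8 ytool az -21.1 f [-1.2  0.3  1.7] 0.9988565483702098 0.0
t 11.7 q [-146.8   13.7   79.9   27.3   -8.7  112.7  -97.7] pos [ 25.  518.2 952.2] tilt 37.1 h az 62.7 ytool az -21.4 f [ 4.3 -1.   2.3] 0.9998084829749699 0.0
t 12.3 q [-149.3    5.8   55.7   30.1   14.2  112.7 -104.5] pos [ 17.9 499.4 956.2] tilt 37.6 h az 65.1 ytool az -20.1 f [0.2 0.6 0.6] 0.9989090022389702 0.0
t 12.9 q [-149.3    2.    43.1   30.1   25.3  112.7 -107.4] pos [ 13.4 479.2 979.7] tilt 41.0 h az 67.4 ytool az -19.3 f [-0.4  0.3  0.1] 0.9972005999966482 0.0
```

```bash
python3 -c "
from h import *
todo((350,350,600)); R=toolR(); print(R.T@(np.array((450,100,330))-np.array((350,350,600.))))"
```

```text
shift [-268.4  340.7  293.3]
[-335.9  163.    77.7]
```

```bash
python3 -m creep '[{"x":-25,"y":32,"z":28,"spin":0},{"x":-50,"y":64,"z":56,"spin":0},{"x":-75,"y":96,"z":84,"spin":0},{"x":-100,"y":128,"z":112,"spin":0},{"x":-125,"y":160,"z":140,"spin":0},{"x":-150,"y":192,"z":168,"spin":0},{"x":-175,"y":224,"z":196,"spin":0},{"x":-200,"y":256,"z":224,"spin":0},{"x":-225,"y":288,"z":252,"spin":0},{"x":-250,"y":320,"z":280,"spin":0}]' >/dev/null
python3 -c "
from h import *
st(); todo((450,100,330))"
```

```text
t 13.9 q [-68.5 -23.5  -0.7  82.5   0.6  80.8 -86.4] pos [198.6 402.4 765.7] tilt 40.3 h az 67.8 ytool az -18.4 f [-0.4  0.1  0.3] 1.0035921277870887 0.0
shift [-451.3  309.4  212.5]
```

```bash
python3 -m creep '[{"x":-36,"y":25,"z":17,"spin":0},{"x":-72,"y":50,"z":34,"spin":0},{"x":-108,"y":75,"z":51,"spin":0},{"x":-144,"y":100,"z":68,"spin":0},{"x":-180,"y":125,"z":85,"spin":0},{"x":-216,"y":150,"z":102,"spin":0},{"x":-252,"y":175,"z":119,"spin":0},{"x":-288,"y":200,"z":136,"spin":0},{"x":-324,"y":225,"z":153,"spin":0},{"x":-360,"y":250,"z":170,"spin":0}]' >/dev/null
python3 -m creep '[{"x":-36,"y":24,"z":17,"spin":0},{"x":-72,"y":48,"z":34,"spin":0},{"x":-90,"y":60,"z":42,"spin":0},{"x":-90,"y":60,"z":42,"spin":0}]' >/dev/null
python3 - <<'E'
from h import *
st()
for c in ('wrist','top'):
    shot(c,c+'2')
    for n in ('tray_grip','tray','tray_lip','mat','jar','compact','soapbox'):
        print(c,n,[(np.array(d['xyz']),round(d['score'],2)) for d in eyes.place_of(n,c)[:2]])
E
```

```text
t 15.3 q [-15.5 -19.8  -0.3 116.  -35.3  62.2 -22.5] pos [410.9 244.8 459.3] tilt 39.8 h az 68.5 ytool az -18.5 f [-0.8  1.1  0.2] 1.0008243197145577 0.0
wrist tray_grip [(array([514.4, 239.4, 115.5]), 0.77), (array([585.2, 251.5,   7.3]), 0.31)]
wrist tray []
wrist tray_lip [(array([428.7, 272.5,   8. ]), 0.89)]
wrist mat []
wrist jar [(array([583. , 250.4,   7.4]), 0.58), (array([310.2, 373.9,   1.6]), 0.55)]
wrist compact [(array([556.5, 191.3,   7.1]), 0.86)]
wrist soapbox [(array([475.7, 245.8,   9.6]), 0.94)]
top tray_grip [(array([524.6, 234.1, 116. ]), 0.59)]
top tray [(array([519. , 235.1,   4. ]), 0.71)]
top tray_lip [(array([432. , 273.5,  10.4]), 0.96)]
top mat []
top jar [(array([581.4, 247.9,   7.7]), 0.72)]
top compact [(array([559.1, 185.2,   6.6]), 0.61)]
top soapbox [(array([478.2, 246.8,   8.5]), 0.93)]
```

View pics/wrist2.png

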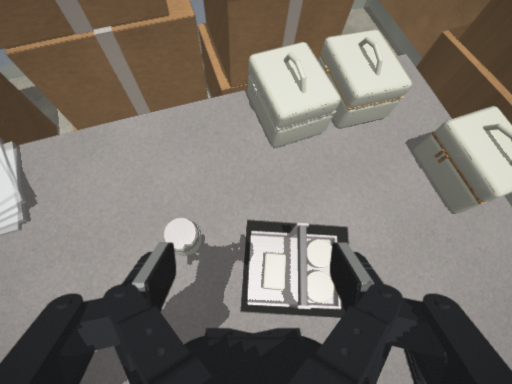

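```bash
cat > fit.py <<'E'
from h import *
from scipy.optimize import least_squares
def rect(x,y,yaw,w,l,z):
    c,s=np.cos(yaw),np.sin(yaw); return np.array([[x+c*a-s*b,y+s*a+c*b,z] for a,b in [(-w,-l),(w,-l),(w,l),(-w,l)]])
def matfit(c,im,box):
    x0,y0,x1,y1=box; m=np.zeros(im.shape[:2],np.uint8); m[y0:y1,x0:x1]=(im[y0:y1,x0:x1].max(2)<45)*255
    m=cv2.morphologyEx(m,cv2.MORPH_OPEN,np.ones((3,3)))
    k=max(cv2.findContours(m,cv2.RETR_EXTERNAL,cv2.CHAIN_APPROX_NONE)[0],key=cv2.contourArea)
    h=cv2.convexHull(k)[:,0].astype(np.float32)
    # dense hull
    d=np.concatenate([np.linspace(h[i-1],h[i],8) for i in range(len(h))])
    def res(p):
        q=proj(rect(p[0],p[1],p[2],120,100,4),c).astype(np.float32).reshape(-1,1,2)
        return [cv2.pointPolygonTest(q,(float(a),float(b)),True) for a,b in d]
    r=least_squares(res,[519,236,np.radians(-23)],loss='soft_l1',diff_step=1e-4,x_scale=[10,10,.1])
    print(c,'mat',r.x[:2],np.degrees(r.x[2]),'rms',np.sqrt(np.mean(r.fun**2)),cv2.contourArea(h)); return r.x
if __name__=='__main__':
    w=cv2.imread('pics/wrist2.png'); t=cv2.imread('pics/top2.png')
    matfit('wrist',w,(235,215,332,320)); matfit('top',t,(130,125,235,235))
    x,y,a=519,236,np.radians(-23.4)
    for P,cl in [(rect(x,y,a,7,75,120),(0,0,255)),(rect(x,y,a,95,75,4),(0,255,0))]:
        for c,im in (('wrist',w),('top',t)):
            cv2.polylines(im,[np.round(proj(P,c)*16).astype(np.int32).reshape(-1,1,2)],True,cl,1,cv2.LINE_AA,4)
    cv2.imwrite('pics/ov.png',np.hstack([cv2.resize(w[210:330,230:360],None,fx=3.3,fy=3.3,interpolation=2)[:390],cv2.resize(t[125:245,130:250],None,fx=3.25,fy=3.25,interpolation=2)[:390]])[:, :800])
E
python3 fit.py
```

```text
wrist mat [577.4 338.7] -18.247900107793065 rms 1.15436778243302 57.0
top mat [528.8 296.2] 10.015660213350271 rms 6.827313800123714 472.0
```

View pics/ov.png

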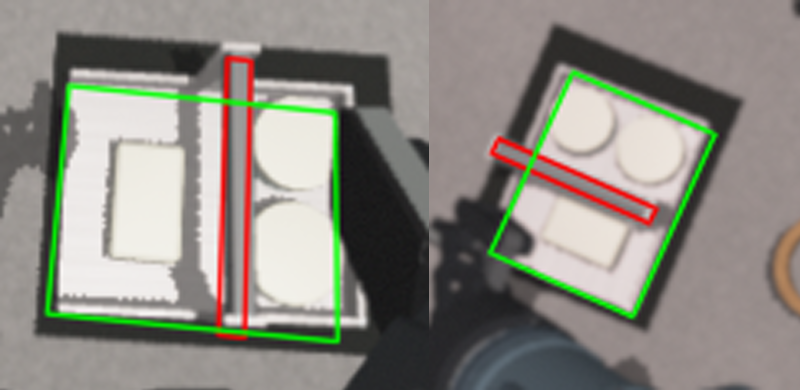

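```bash
cat >> h.py <<'E'
B=np.array([520.5,239.5,109]); YAW=np.radians(-23)
def grasp():
    R=toolR(); v=R.T@np.array([np.cos(YAW),np.sin(YAW),0])
    print('spin',np.degrees(np.arctan2(-v[0],v[1])),'resid',np.degrees(np.arcsin(v[2])))
    todo(B-107*R[:,2]); todo(B+13*R[:,2])
E
python3 -c "
from h import *
st(); grasp()"
```

```text
t 16.1 q [-15.5 -20.   -0.6 115.6 -35.3  62.2 -22.5] pos [410.4 248.3 464.8] tilt 40.1 h az 68.3 ytool az -18.1 f [0.7 0.  0.1] 1.002705437081589 0.0
spin 5.6247453144417126 resid -0.8586708422641341
shift [-212.    88.9  186.2]
shift [-212.    88.9  306.2]
```

```bash
python3 -m creep '[{"x":-35,"y":15,"z":31,"spin":1},{"x":-70,"y":30,"z":62,"spin":2},{"x":-106,"y":45,"z":93,"spin":3},{"x":-141,"y":60,"z":124,"spin":4},{"x":-176,"y":75,"z":155,"spin":5},{"x":-212,"y":89,"z":186,"spin":5.6},{"x":-212,"y":89,"z":186,"spin":5.6},{"x":-212,"y":89,"z":186,"spin":5.6}]' >/dev/null
python3 - <<'E'
from h import *
st(); grasp()
im=shot('wrist','wrist3')
P=[B+np.array([-np.sin(YAW),np.cos(YAW),0])*d+[0,0,11] for d in (-75,0,75)]
print(proj(P,'wrist')); print([(np.array(d['xyz']),d['score']) for d in eyes.place_of('tray_grip','wrist')[:2]])
E
```

```text
t 16.9 q [-14.6   5.8  12.  128.3 -59.2  44.6  17.9] pos [494.6 175.4 189.9] tilt 40.0 h az 68.6 ytool az -22.5 f [ 0.1 -0.2  0.4] 0.9973660881228671 0.0
spin -0.13422031102639762 resid -1.0025078874614721
shift [ 1.   0.6 -0.6]
shift [  1.    0.6 119.4]
[[250.6 268.4]
 [251.7 185.9]
 [252.5 119.7]]
[(array([513.6, 237.8, 114.8]), 0.88)]
```

View pics/wrist3.png

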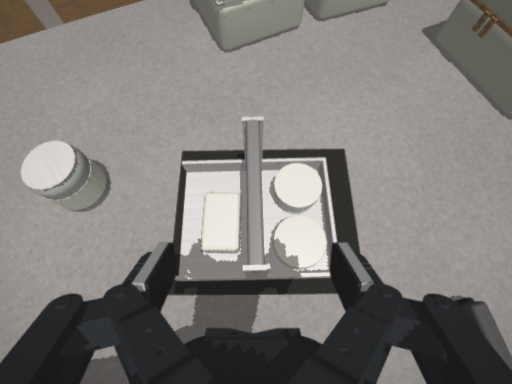

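The bar runs from px (254,118) to (257,268), about 3 px right of the predicted line and turned by 1–2°. I correct for both, then go down and grip.

```bash
python3 -m creep '[{"x":0,"y":3.5,"z":20,"spin":-1.5},{"x":1,"y":3.5,"z":50,"spin":-1.5},{"x":1,"y":3.5,"z":80,"spin":-1.5},{"x":1,"y":3.5,"z":105,"spin":-1.5},{"x":1,"y":3.5,"z":119,"spin":-1.5},{"x":1,"y":3.5,"z":119,"spin":-1.5}]'
python3 -m creep '[{"x":0,"y":0,"z":0,"spin":0},{"x":0,"y":0,"z":0,"spin":0},{"x":0,"y":0,"z":0,"spin":0},{"x":0,"y":0,"z":0,"spin":0},{"x":0,"y":0,"z":0,"spin":0},{"x":0,"y":0,"z":0,"spin":0},{"x":0,"y":0,"z":0,"spin":0}]' 0 60
python3 - <<'E'
from h import *
st(); shot('wrist','wrist4')
E
```

```text
clock: 17.6
tool_pos: [527.6, 249.1, 103.5]
tcp_rot: [179.4, -40.3, 69.4]
wrist_force: [-0.5, 0.6, 0.1]
grip_width: 1.003
grip_force: 0.0
clock: 18.3
tool_pos: [526.1, 246.4, 101.3]
tcp_rot: [179.7, -40.2, 69.0]
wrist_force: [-4.8, -2.0, 6.2]
grip_width: 0.151
grip_force: 60.0
t 18.3 q [-17.1  19.2   5.9 126.2 -76.6  35.6  32.6] pos [526.1 246.4 101.3] tilt 40.2 h az 68.5 ytool az -21.2 f [-4.8 -2.   6.2] 0.15059443157054567 60.043219327926636
```

View pics/wrist4.png

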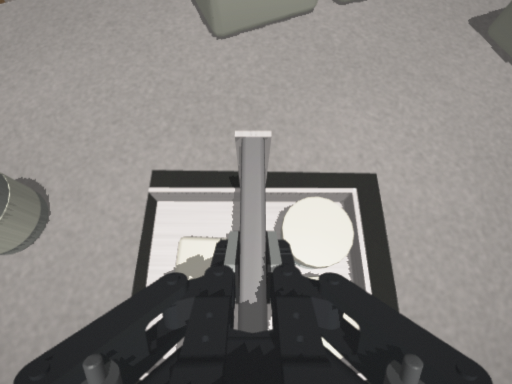

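```bash
python3 -m creep '[{"x":0,"y":0,"z":0,"spin":0},{"x":0,"y":0,"z":0,"spin":0}]' 0 115 >/dev/null
python3 -m creep '[{"x":6,"y":0,"z":-8,"spin":0},{"x":19,"y":0,"z":-23,"spin":0},{"x":38,"y":0,"z":-46,"spin":0},{"x":58,"y":0,"z":-69,"spin":0},{"x":84,"y":0,"z":-99,"spin":0},{"x":103,"y":0,"z":-122,"spin":0},{"x":116,"y":0,"z":-138,"spin":0},{"x":122,"y":0,"z":-145,"spin":0},{"x":122,"y":0,"z":-145,"spin":0}]'
python3 - <<'E'
from h import *
st(); R0=toolR(); z=R0[:,2]; yaw=np.arctan2(R0[1,1],R0[0,1])
T0=Ro.from_euler('z',yaw).as_matrix()
b=-13*z
for phi in (0,30,45,60,75,90):
    S=Ro.from_rotvec(-z*np.radians(phi)).as_matrix(); T=S@T0
    f=lambda p: S@b+T@(np.array(p)-[0,0,108])
    lip=f((-95,0,4)); c=[f((-95,s*75,0)) for s in(-1,1)]
    print(phi,'lip',lip,'corners',c[0],c[1],'front az',np.degrees(np.arctan2(-T[1,0],-T[0,0])),'tilt',np.degrees(np.arccos(T[2,2])),'downhill az',np.degrees(np.arctan2(T[1,2],T[0,2])),'back c',f((95,-75,30)),f((95,75,30)))
for n in ('case','tray','jar','compact','soapbox'):
    for c in ('top','scene'):
        if n=='case': shot(c,c+'5')
        print(n,c,[(np.array(d['xyz']),round(d['score'],2)) for d in eyes.place_of(n,c)[:2]])
E
```

```text
clock: 19.45
tool_pos: [525.5, 245.9, 289.4]
tcp_rot: [179.6, -40.0, 69.0]
wrist_force: [0.8, 0.2, -6.4]
grip_width: 0.144
grip_force: 112.9
t 19.4 q [-22.3   1.   10.5 119.2 -48.1  46.4  -2.8] pos [525.5 245.9 289.4] tilt 40.0 h az 68.4 ytool az -21.3 f [ 0.8  0.2 -6.4] 0.14375909551972305 112.90200233459473
0 lip [-91.6  26.7 -94. ] corners [-118.8  -43.2  -98. ] [-64.4  96.6 -98. ] front az 158.74624144792813 tilt 8.537736462515939e-07 downhill az 0.0 back c [  58.3 -112.1  -68. ] [112.6  27.7 -68. ]
30 lip [ -59.4  -17.8 -118.8] corners [ -56.4  -92.9 -117.4] [ -59.8   56.7 -127.7] front az -177.37495564837627 tilt 19.154077868498202 downhill az 169.95395225963006 back c [113.7 -82.9 -28.1] [110.3  66.7 -38.3]
45 lip [ -34.9  -34.9 -124.5] corners [ -17.7 -107.7 -117. ] [ -48.3   37.5 -139.1] front az -163.75899560097392 tilt 28.481390100510673 downhill az 175.95884588998533 back c [130.6 -59.3  -4.5] [100.   85.9 -26.6]
60 lip [  -7.   -47.  -125.3] corners [  22.5 -114.3 -109.7] [ -31.6   20.5 -147.2] front az -148.2012068186922 tilt 37.49632691463572 downhill az -177.787201302
[... 364 characters left out ...]
11.25519543866889 tilt 54.07082670957056 downhill az -164.19235336512912 back c [126.3  27.9  62.2] [ 42.1 127.1 -12.3]
case top [(array([ 520.9, -295.7,    2.1]), 0.88)]
case scene [(array([ 525.5, -288. ,    2. ]), 0.58)]
tray top [(array([520.3, 233.1, 190.7]), 0.78)]
tray scene [(array([520.1, 234.5, 194.3]), 0.7)]
jar top [(array([584.5, 248.4, 193.1]), 0.57)]
jar scene [(array([582.7, 248.1, 189.3]), 0.55)]
compact top [(array([559. , 184.9, 196.5]), 0.53), (array([695. ,  -4.1,   1.7]), 0.47)]
compact scene [(array([552.1, 183.2, 198.2]), 0.85), (array([584. , 250.1, 193. ]), 0.16)]
soapbox top [(array([477.3, 246.6, 196.8]), 0.53)]
soapbox scene [(array([483.1, 239. , 193.3]), 0.55)]
```

View pics/scene5.png

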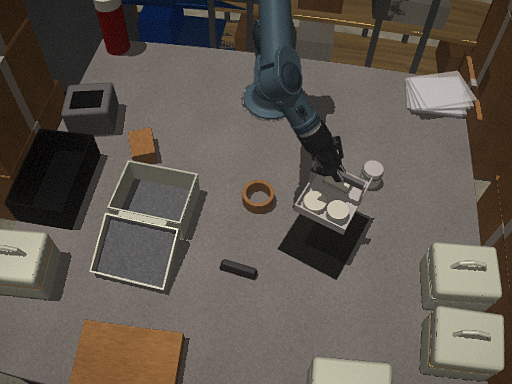

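```bash
python3 -m creep '[{"x":-4,"y":2,"z":-3,"spin":0},{"x":-11,"y":7,"z":-8,"spin":0},{"x":-21,"y":14,"z":-16,"spin":0},{"x":-36,"y":23,"z":-27,"spin":0},{"x":-53,"y":34,"z":-40,"spin":0},{"x":-75,"y":48,"z":-56,"spin":0},{"x":-99,"y":64,"z":-75,"spin":0},{"x":-128,"y":82,"z":-97,"spin":0},{"x":-156,"y":100,"z":-118,"spin":0},{"x":-185,"y":118,"z":-140,"spin":0}]'
python3 -m creep '[{"x":-28,"y":18,"z":-21,"spin":0},{"x":-57,"y":36,"z":-43,"spin":0},{"x":-85,"y":55,"z":-64,"spin":0},{"x":-114,"y":73,"z":-86,"spin":0},{"x":-138,"y":89,"z":-105,"spin":0},{"x":-160,"y":102,"z":-121,"spin":0},{"x":-176,"y":113,"z":-133,"spin":0},{"x":-187,"y":120,"z":-142,"spin":0},{"x":-195,"y":125,"z":-147,"spin":0},{"x":-199,"y":127,"z":-150,"spin":0}]' >/dev/null
python3 - <<'E'
from h import *
from fit import *
st(); todo((580,-290,265))
for c in ('top','scene'):
    im=shot(c,c+'6')
    matfit(c,im[:,:,::-1],(130,125,235,235) if c=='top' else (270,185,375,285))
    for n in ('tray','case','jar','compact','soapbox','tray_lip','mat'):
        print(n,c,[(np.array(d['xyz']),round(d['score'],2)) for d in eyes.place_of(n,c)[:2]])
E
```

```text
clock: 21.05
tool_pos: [552.5, -16.3, 279.2]
tcp_rot: [179.3, -40.0, 69.0]
wrist_force: [1.0, 0.4, -6.4]
grip_width: 0.142
grip_force: 112.9
t 22.1 q [ 17.6  32.3  32.7  87.4 -51.4  89.7  39.9] pos [ 579.8 -293.1  265.7] tilt 39.9 h az 68.1 ytool az -21.4 f [-0.6  0.5 -6.5] 0.14148149368222043 112.98516154289246
shift [ 1.8 -1.   2.5]Traceback (most recent call last):
  File "<stdin>", line 6, in <module>
  File "fit.py", line 8, in matfit
    k=max(cv2.findContours(m,cv2.RETR_EXTERNAL,cv2.CHAIN_APPROX_NONE)[0],key=cv2.contourArea)
ValueError: max() iterable argument is empty
```

View pics/top6.png

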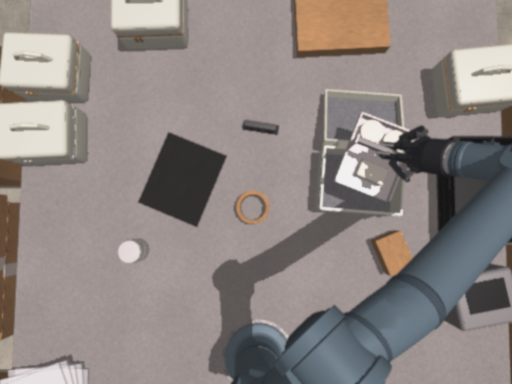

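The three pieces ride on the tray above the case, with the tray's front facing lower-left at about px (365,185). The bare mat's corners are at (168,134), (225,157), (197,225) and (140,201). Starting the pour.

```bash
python3 -m creep '[{"x":0,"y":0,"z":0,"spin":-3},{"x":0,"y":0,"z":0,"spin":-8},{"x":0,"y":0,"z":0,"spin":-13},{"x":0,"y":0,"z":0,"spin":-18},{"x":0,"y":0,"z":0,"spin":-23},{"x":0,"y":0,"z":0,"spin":-28},{"x":0,"y":0,"z":0,"spin":-33},{"x":0,"y":0,"z":0,"spin":-38},{"x":0,"y":0,"z":0,"spin":-41},{"x":0,"y":0,"z":0,"spin":-41}]' 
cat > look.py <<'E'
from h import *
import sys
st()
for c in ('top','scene'):
    shot(c,c+sys.argv[1])
    for n in ('jar','compact','soapbox','tray_lip','case'):
        print(n,c,[(np.array(d['xyz']),round(d['score'],2)) for d in eyes.place_of(n,c)[:2]])
E
python3 look.py 7
python3 - <<'E'
from h import *
i=eyes.camera_info('top');R=np.array(i['R']);t=np.array(i['t'])
p=cv2.undistortPoints(np.float64([[168,134],[225,157],[197,225],[140,201]]).reshape(-1,1,2),np.array(i['intrinsics']),np.array(i['distortion']))[:,0]
o=-R.T@t; W=[]
for a in p:
    d=R.T@[a[0],a[1],1]; W.append((o+d*(4-o[2])/d[2])[:2])
print(np.array(W),np.mean(W,0),[np.linalg.norm(W[k]-W[k-1]) for k in range(4)])
E
```

```text
clock: 23.1
tool_pos: [580.1, -289.4, 266.4]
tcp_rot: [150.8, -28.9, 117.6]
wrist_force: [0.2, 0.3, -5.2]
grip_width: 0.142
grip_force: 112.9
t 23.1 q [ 21.7  30.9  26.3  87.3 -48.7  88.   79. ] pos [ 580.1 -289.4  266.4] tilt 40.1 h az 68.4 ytool az 12.5 f [ 0.2  0.3 -5.2] 0.14177393825248943 112.91288137435913
jar top []
compact top [(array([ 673.6, -327.3,  208.1]), 0.93), (array([316. , 369.8,   0.9]), 0.33)]
soapbox top [(array([ 585.7, -314.3,  168.6]), 0.79), (array([ 622.6, -303.9,  179.5]), 0.15)]
tray_lip top [(array([ 539.8, -321.2,  146.2]), 0.57), (array([ 587.3, -316. ,  166.6]), 0.18)]
case top [(array([ 520.2, -297.4,   -0.8]), 0.68), (array([536.1, 241.2,  -0.1]), 0.47)]
jar scene [(array([ 667.1, -258.5,  200. ]), 0.89), (array([532.6, 241.4,   0.8]), 0.19)]
compact scene [(array([ 671.9, -329. ,  212.5]), 0.84), (array([529.9, 238.7,   7. ]), 0.58)]
soapbox scene [(array([ 591.3, -325.5,  165.7]), 0.56)]
tray_lip scene [(array([ 541.1, -322.4,  141.9]), 0.96)]
case scene [(array([ 525.3, -286.8,    3.2]), 0.73), (array([ 541.3, -318.2,  142.1]), 0.47)]
[[676.3 286.4]
 [604.4 106.5]
 [393.  189.9]
 [465.7 368.5]] [534.8 237.8] [np.float64(226.08038973533198), np.float64(193.6886129180845), np.float64(227.29892407291322), np.float64(192.801393478674)]
```

```bash
python3 -m creep '[{"x":0,"y":0,"z":0,"spin":-2},{"x":0,"y":0,"z":0,"spin":-4},{"x":0,"y":0,"z":0,"spin":-6},{"x":0,"y":0,"z":0,"spin":-8},{"x":0,"y":0,"z":0,"spin":-10},{"x":0,"y":0,"z":0,"spin":-10},{"x":0,"y":0,"z":0,"spin":-10},{"x":0,"y":0,"z":0,"spin":-10},{"x":0,"y":0,"z":0,"spin":-10},{"x":0,"y":0,"z":0,"spin":-10}]' 
python3 look.py 8
```

```text
clock: 24.7
tool_pos: [580.1, -290.4, 266.2]
tcp_rot: [146.6, -23.6, 127.0]
wrist_force: [-0.2, 0.3, -6.2]
grip_width: 0.144
grip_force: 112.8
t 24.7 q [ 22.8  30.7  24.8  87.2 -48.1  87.6  88.6] pos [ 580.1 -290.4  266.2] tilt 40.1 h az 68.3 ytool az 22.2 f [-0.2  0.3 -6.2] 0.1440809671113869 112.84158110618591
jar top [(array([ 656.4, -253.5,  201.3]), 0.65)]
compact top [(array([ 678.7, -317.7,  214.3]), 0.62), (array([ 316.2, -397.2,   -2.8]), 0.36)]
soapbox top [(array([ 589.4, -319.3,  163.6]), 0.54)]
tray_lip top [(array([ 558.8, -331.2,  145. ]), 0.76)]
case top [(array([ 522.5, -297.6,   -0.6]), 0.61), (array([ 674.8, -319.5,  214.7]), 0.39)]
jar scene [(array([ 649.1, -249.7,  195.3]), 0.78)]
compact scene [(array([ 658.9, -318.2,  210.9]), 0.75)]
soapbox scene [(array([ 579.4, -325. ,  153.6]), 0.8)]
tray_lip scene [(array([ 559.3, -330.2,  136.4]), 0.85)]
case scene [(array([ 522.7, -287. ,    2. ]), 0.74), (array([ 646.9, -250.2,  196.3]), 0.66)]
```

```bash
python3 -m creep '[{"x":2,"y":-3,"z":-1,"spin":-2},{"x":4,"y":-6,"z":-2,"spin":-4},{"x":6,"y":-9,"z":-3,"spin":-6},{"x":8,"y":-12,"z":-4,"spin":-8},{"x":11,"y":-16,"z":-5,"spin":-10},{"x":11,"y":-16,"z":-5,"spin":-10},{"x":11,"y":-16,"z":-5,"spin":-10},{"x":11,"y":-16,"z":-5,"spin":-10},{"x":11,"y":-16,"z":-5,"spin":-10},{"x":11,"y":-16,"z":-5,"spin":-10}]' 
python3 look.py 9
```

```text
clock: 26.3
tool_pos: [560.2, -290.5, 266.4]
tcp_rot: [143.5, -17.9, 135.8]
wrist_force: [-0.7, -0.1, -5.4]
grip_width: 0.146
grip_force: 113.1
t 26.3 q [ 24.3  29.   23.6  89.4 -46.8  87.1  99.5] pos [ 560.2 -290.5  266.4] tilt 40.1 h az 68.3 ytool az 33.0 f [-0.7 -0.1 -5.4] 0.14553087128008496 113.08756828308105
jar top [(array([ 625.4, -249. ,  197.7]), 0.93), (array([ 472.8, -341.7,   63.1]), 0.53)]
compact top [(array([ 473.3, -337.3,   64.1]), 0.79), (array([314.9, 370.1,  -0.6]), 0.48)]
soapbox top [(array([ 494. , -330.6,   32.4]), 0.8)]
tray_lip top [(array([ 558.1, -338.5,  144.7]), 0.73)]
case top [(array([699.2,  -3.5,   0.1]), 0.65), (array([ 519.9, -295.3,    3.1]), 0.56)]
jar scene []
compact scene [(array([533.1, 240. ,  -1.2]), 0.59), (array([ 468.3, -339.1,   70.1]), 0.54)]
soapbox scene []
tray_lip scene []
case scene [(array([ 525.2, -287.2,    4. ]), 0.63)]
```

View pics/scene9.png

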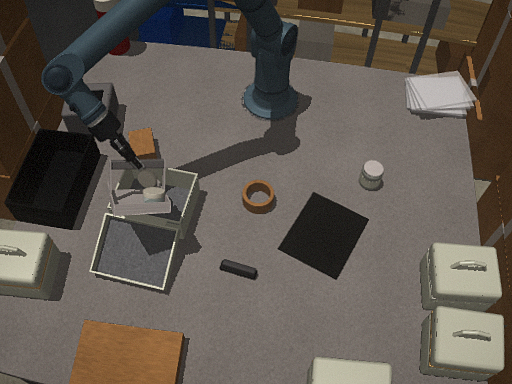

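The compact and soapbox have dropped into the case. The jar is still on the tray at px (153,193), so I tip further.

```bash
python3 -m creep '[{"x":0,"y":0,"z":0,"spin":-2},{"x":0,"y":0,"z":0,"spin":-4},{"x":0,"y":0,"z":0,"spin":-6},{"x":0,"y":0,"z":0,"spin":-8},{"x":0,"y":0,"z":0,"spin":-10},{"x":0,"y":0,"z":0,"spin":-12},{"x":0,"y":0,"z":0,"spin":-12},{"x":0,"y":0,"z":0,"spin":-12},{"x":0,"y":0,"z":0,"spin":-12},{"x":0,"y":0,"z":0,"spin":-12}]' 
python3 look.py 10
```

```text
clock: 27.9
tool_pos: [560.0, -290.6, 266.4]
tcp_rot: [141.1, -10.5, 145.6]
wrist_force: [-0.9, 0.3, -5.3]
grip_width: 0.145
grip_force: 113.2
t 27.9 q [ 25.6  28.7  21.8  89.3 -46.   86.6 110.9] pos [ 560.  -290.6  266.4] tilt 40.1 h az 68.3 ytool az 47.2 f [-0.9  0.3 -5.3] 0.14483520887809093 113.19167733192444
jar top [(array([ 568.3, -301.7,  139.7]), 0.62)]
compact top [(array([ 470.7, -339.6,   63.7]), 0.76)]
soapbox top [(array([ 497.5, -327.1,   33.6]), 0.83)]
tray_lip top [(array([ 577.6, -340.5,  147.2]), 0.89)]
case top [(array([ 521.4, -295.7,    1.9]), 0.64)]
jar scene [(array([ 516.3, -367.2,   70.1]), 0.79)]
compact scene []
soapbox scene [(array([ 525.8, -289. ,    2.1]), 0.55), (array([ 503.6, -330.6,   32.7]), 0.48)]
tray_lip scene [(array([ 579.2, -343.2,  143.5]), 0.87), (array([ 634.2, -291.7,  205.4]), 0.2)]
case scene [(array([ 525.1, -285.6,    4.2]), 0.79)]
```

```bash
python3 -m creep '[{"x":0,"y":0,"z":0,"spin":0},{"x":0,"y":0,"z":0,"spin":0},{"x":0,"y":0,"z":0,"spin":0},{"x":0,"y":0,"z":0,"spin":0}]' >/dev/null
python3 look.py 11; python3 -c "
import cv2;a=cv2.imread('pics/top11.png')[80:230,290:440];b=cv2.imread('pics/scene11.png')[150:300,80:230]
import numpy as np;cv2.imwrite('pics/c11.png',cv2.resize(np.hstack([a,b]),(800,400),interpolation=2))"
```

```text
t 28.9 q [ 25.6  28.7  21.8  89.3 -46.   86.6 111. ] pos [ 560.  -290.6  266.4] tilt 40.1 h az 68.3 ytool az 47.2 f [ 0.5 -0.4 -4.2] 0.14053228624021483 113.18953514099121
jar top [(array([ 570.1, -362.5,   39.8]), 0.74)]
compact top [(array([ 472.7, -339.6,   62.8]), 0.68)]
soapbox top [(array([ 498. , -325.9,   33.3]), 0.87), (array([447.8,  19.4,   0.3]), 0.43)]
tray_lip top [(array([ 582.3, -341.2,  148.3]), 0.62)]
case top [(array([ 519.3, -296.6,   -1.4]), 0.95), (array([ 475.5, -338.5,   63.6]), 0.49)]
jar scene []
compact scene [(array([ 464.8, -338.3,   70. ]), 0.57)]
soapbox scene [(array([ 503.4, -331.7,   29.3]), 0.57), (array([697.9,  -4.8,  -1.6]), 0.46)]
tray_lip scene [(array([ 580.7, -343.1,  144.4]), 0.66)]
case scene [(array([ 525. , -289.3,    2.8]), 0.69)]
```

View pics/c11.png

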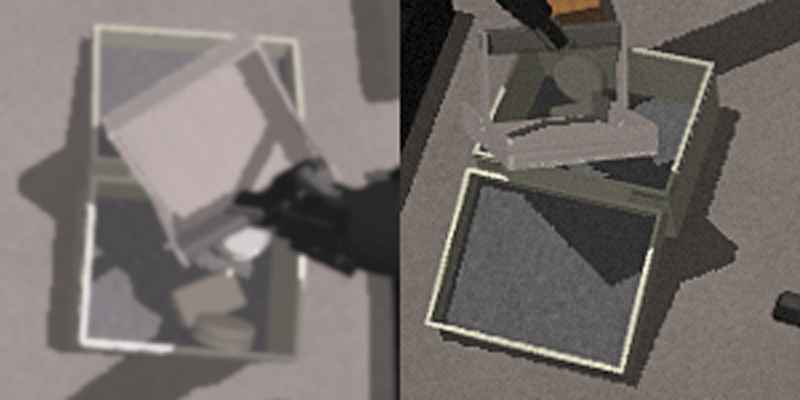

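All three are in the case: in the crop the jar is at (243,240), the soapbox at (210,298) and the compact at (222,330), and the tray is empty. Lifting and spinning back level.

```bash
python3 -m creep '[{"x":4,"y":12,"z":-15,"spin":3},{"x":7,"y":25,"z":-31,"spin":11},{"x":7,"y":25,"z":-31,"spin":19},{"x":7,"y":25,"z":-31,"spin":27},{"x":7,"y":25,"z":-31,"spin":35},{"x":7,"y":25,"z":-31,"spin":43},{"x":7,"y":25,"z":-31,"spin":51},{"x":7,"y":25,"z":-31,"spin":59},{"x":7,"y":25,"z":-31,"spin":67},{"x":7,"y":25,"z":-31,"spin":73}]' >/dev/null
python3 -m creep '[{"x":0,"y":0,"z":0,"spin":0},{"x":0,"y":0,"z":0,"spin":0}]' >/dev/null
python3 - <<'E'
from h import *
st(); todo((538,246,290)); print(toolR().T@np.array([0,0,1]))
for c in ('top','scene'):
    shot(c,c+'12')
    for n in ('jar','compact','soapbox','tray','tray_grip'):
        print(n,c,[(np.array(d['xyz']),round(d['score'],2)) for d in eyes.place_of(n,c)[:2]])
E
```

```text
t 30.7 q [ 17.7  28.5  33.1  87.5 -49.4  92.3  38.2] pos [ 560.6 -290.6  306.9] tilt 40.1 h az 68.3 ytool az -21.2 f [ 0.4 -0.  -3.3] 0.14599657436582403 113.25332522392273
shift [ 366.8 -214.9  328.7]
[ 0.6  0.  -0.8]
jar top []
compact top [(array([ 470.2, -340.7,   63.9]), 0.75)]
soapbox top [(array([ 497.7, -326.6,   33.8]), 0.63)]
tray top [(array([ 555. , -299.2,  207.8]), 0.69)]
tray_grip top [(array([ 557.8, -306.9,  316.4]), 0.58), (array([ 315.3, -400.4,   -2.3]), 0.23)]
jar scene [(array([ 522.8, -285.3,    5.3]), 0.65), (array([ 569.9, -364.3,   38.3]), 0.48)]
compact scene []
soapbox scene [(array([ 500.4, -331.3,   32.1]), 0.43)]
tray scene [(array([ 557.7, -301.3,  213.8]), 0.69)]
tray_grip scene [(array([534. , 239.8,   4.4]), 0.61), (array([ 553.6, -301.9,  316.2]), 0.56)]
```

```bash
python3 -m creep '[{"x":17,"y":-10,"z":15,"spin":0},{"x":51,"y":-30,"z":46,"spin":0},{"x":85,"y":-50,"z":76,"spin":0},{"x":119,"y":-70,"z":107,"spin":0},{"x":153,"y":-90,"z":137,"spin":0},{"x":187,"y":-110,"z":168,"spin":0},{"x":221,"y":-130,"z":198,"spin":0},{"x":255,"y":-150,"z":229,"spin":0},{"x":289,"y":-170,"z":259,"spin":0},{"x":315,"y":-185,"z":282,"spin":0}]' >/dev/null
python3 -m creep '[{"x":26,"y":-15,"z":23,"spin":0},{"x":42,"y":-25,"z":38,"spin":0},{"x":52,"y":-30,"z":47,"spin":0},{"x":52,"y":-30,"z":47,"spin":0},{"x":52,"y":-30,"z":47,"spin":0}]' >/dev/null
python3 - <<'E'
from h import *
st(); todo((538,246,290)); todo((538,246,115))
shot('top','top13'); print([(np.array(d['xyz']),round(d['score'],2)) for d in eyes.place_of('tray','top')[:2]])
E
```

```text
t 32.8 q [-23.    2.5  11.9 117.6 -48.5  46.9  -2.2] pos [539.3 244.5 289.8] tilt 40.0 h az 68.2 ytool az -21.4 f [-0.4 -0.1 -4.3] 0.1439750650452699 113.18841576576233
shift [ 0.8 -1.8  0.4]
shift [-111.7   -2.8  134.4]
[]
```

```bash
python3 -m creep '[{"x":-16,"y":0,"z":19,"spin":0},{"x":-38,"y":0,"z":45,"spin":0},{"x":-60,"y":0,"z":72,"spin":0},{"x":-80,"y":0,"z":96,"spin":0},{"x":-96,"y":0,"z":115,"spin":0},{"x":-107,"y":0,"z":128,"spin":0},{"x":-112,"y":0,"z":134,"spin":0},{"x":-117,"y":0,"z":140,"spin":0},{"x":-119,"y":0,"z":142,"spin":0},{"x":-119,"y":0,"z":142,"spin":0}]'
python3 -m creep '[{"x":-0.7,"y":0,"z":0.8,"spin":0},{"x":-1.3,"y":0,"z":1.5,"spin":0},{"x":-1.3,"y":0,"z":1.5,"spin":0}]'
```

```text
clock: 33.9
tool_pos: [540.7, 245.8, 105.3]
tcp_rot: [179.5, -40.1, 69.0]
wrist_force: [-0.6, -0.2, -4.2]
grip_width: 0.142
grip_force: 113.2
clock: 34.2
tool_pos: [540.2, 246.3, 103.4]
tcp_rot: [179.5, -40.1, 69.0]
wrist_force: [0.1, 0.0, -3.4]
grip_width: 0.146
grip_force: 113.2
```

```bash
python3 -m creep '[{"x":-0.6,"y":0,"z":0.8,"spin":0},{"x":-1.3,"y":0,"z":1.5,"spin":0},{"x":-1.3,"y":0,"z":1.5,"spin":0}]'
python3 -m creep '[{"x":-0.6,"y":0,"z":0.8,"spin":0},{"x":-0.6,"y":0,"z":0.8,"spin":0}]'
```

```text
clock: 34.5
tool_pos: [540.5, 246.1, 101.5]
tcp_rot: [179.6, -40.1, 69.0]
wrist_force: [-1.1, -0.9, -1.9]
grip_width: 0.151
grip_force: 113.7
clock: 34.7
tool_pos: [540.5, 246.1, 101.4]
tcp_rot: [179.6, -40.2, 69.0]
wrist_force: [-3.7, -3.1, 5.9]
grip_width: 0.141
grip_force: 114.8
```

```bash
python3 -m creep '[{"x":0,"y":0,"z":0,"spin":0},{"x":0,"y":0,"z":0,"spin":0},{"x":0,"y":0,"z":0,"spin":0},{"x":0,"y":0,"z":0,"spin":0},{"x":0,"y":0,"z":0,"spin":0},{"x":0,"y":0,"z":0,"spin":0},{"x":0,"y":0,"z":0,"spin":0}]' 1 20
python3 -m creep '[{"x":0,"y":0,"z":-10,"spin":0},{"x":0,"y":0,"z":-30,"spin":0},{"x":0,"y":0,"z":-60,"spin":0},{"x":0,"y":0,"z":-100,"spin":0},{"x":0,"y":0,"z":-150,"spin":0},{"x":0,"y":0,"z":-200,"spin":0},{"x":0,"y":0,"z":-250,"spin":0},{"x":0,"y":0,"z":-280,"spin":0},{"x":0,"y":0,"z":-280,"spin":0}]'
python3 - <<'E'
from h import *
st()
for c in ('top','scene'):
    shot(c,c+'14')
    for n in ('jar','compact','soapbox','tray','tray_grip','tray_lip','case','tape_roll','stapler','carton','tin'):
        print(n,c,[(np.array(d['xyz']),round(d['score'],2)) for d in eyes.place_of(n,c)[:2]])
E
```

```text
clock: 35.4
tool_pos: [539.9, 246.2, 99.8]
tcp_rot: [179.6, -40.1, 69.0]
wrist_force: [-0.5, 0.2, 0.3]
grip_width: 1.006
grip_force: 0.0
clock: 36.3
tool_pos: [475.7, 74.2, 319.4]
tcp_rot: [178.9, -40.3, 69.0]
wrist_force: [-0.3, 0.7, 1.0]
grip_width: 1.0
grip_force: 0.0
t 36.3 q [-10.5  -6.7  20.3 122.2 -42.9  61.6   8.8] pos [475.7  74.2 319.4] tilt 40.3 h az 67.3 ytool az -21.7 f [-0.3  0.7  1. ] 1.0002382671772407 0.0
jar top [(array([ 568.4, -369. ,   37.3]), 0.87), (array([540.5, 232.8, 113.5]), 0.31)]
compact top [(array([ 469.9, -339. ,   64.4]), 0.61)]
soapbox top [(array([ 569.6, -366.5,   39.2]), 0.68), (array([ 496.2, -326.9,   34.1]), 0.62)]
tray top [(array([537.8, 237.4,   1.5]), 0.84)]
tray_grip top [(array([539.7, 230. , 114.3]), 0.66)]
tray_lip top [(array([452.7, 271.7,  10.3]), 0.85), (array([697.1,  -3.8,  -1.2]), 0.71)]
case top [(array([ 523.5, -297. ,   -0.6]), 0.75)]
tape_roll top []
stapler top [(array([696.9,  -2.3,  -3.5]), 0.82)]
carton top [(array([ 318.6, -399.3,   -0.6]), 0.63), (array([ 470.4, -337.7,   61.9]), 0.16)]
tin top [(array([312.3, 370.6,   2.1]), 0.64)]
jar scene [(array([ 572.7, -362.6,   41.6]), 0.69)]
compact scene [(array([ 465.8, -334.7,   70.8]), 0.62)]
soapbox scene [(array([ 501.8, -331.9,   29.5]), 0.61)]
tray scene [(array([531.8, 236.5, 110.1]), 0.17)]
tray_grip scene [(array([533.2, 235.7, 110.5]), 0.9)]
tray_lip scene [(array([451.6, 272.1,   7. ]), 0.86)]
case scene [(array([ 522.8, -287.8,    1.9]), 0.62)]
tape_roll scene [(array([449.6,  18.8,   0.6]), 0.93)]
stapler scene [(array([695.8,  -4.9,  -2. ]), 0.7)]
carton scene [(array([ 314.1, -394.4,    0.5]), 0.9), (array([ 524.5, -283.6,    3.1]), 0.5)]
tin scene [(array([318.4, 368.3,  -1.2]), 0.67), (array([536.3, 233.4, 110.7]), 0.22)]
```

View pics/scene14.png

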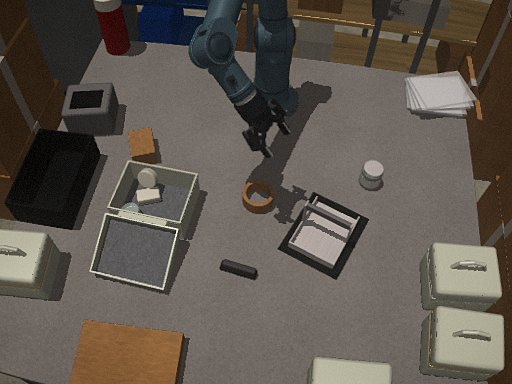

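The final view shows the empty tray flat on the mat at px (323,235). The three pieces are in the case around (148,195), everything else is where it started, and the gripper is clear.

```bash
python3 -c "
from h import *
print(workorder.finish_job())"
```

```text
the job is handed in; nothing more can be done
None
```

The job is handed in: the last pictures show all three accessories inside the case, the empty tray released flat on its mat within a few millimetres of centre, and the case and bystanders where they started; the hand-in returned no verdict.

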